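Slide the sample box under the spout and tip the walnuts in

ROBOT

A 7-joint arm with a two-finger parallel gripper is mounted at the origin on the work surface. World frame = base frame: x ahead of the robot, y to its left, z up, the work surface at z = 0. Lengths are in m, angles in rad, forces in N, time in s.
With the tool pointing down it reaches from about 0.4 to 0.875 m from the base axis. Payload 19.3 kg.
Tool frame: the origin (TCP) lies between the finger pads; the fingertips stand 19 mm ahead of it and the grasp point (between the pads) is the TCP; z points along the fingers, y is the direction in which the jaws open and shut (so a half turn about z gives the same grasp; the last joint's range is limited). The gripper opens to 85 mm and grips with 20 to 120 N. Pads are 22 mm wide; open, the fingers measure 114 mm over their backs; the gripper's body (76 mm by 85 mm) begins 54 mm behind the grasp point. The pads swing forward as they close: fully open they stand 13 mm farther back than shut.
Start: joints at [-1.393, 0.521, -0.036, 1.599, 0.021, 1.021, -0.113], TCP at [0.153, 0.606, 0.25] pointing down, gripper open.
Joint ranges: [-2.91, 2.91], [-0.3, 2.13], [-1.5, 1.42], [0.17, 2.43], [-1.26, 4.41], [0.16, 1.93], [-2.52, 2.52]. Speed limits (rad/s): [1.89, 1.89, 2.39, 2.39, 3.01, 3.01, 3.01].

INTERFACE

Orientations are given as [roll, pitch, yaw] about the fixed x, y, z axes, in that order (R = Rz(yaw) Ry(pitch) Rx(roll)).
In Python, from workcell import status, imaging, bot gives the robot as it stands.
- The arm moves only by the shell command python3 -m handwheel 'ROWS' [FORCE]. ROWS is JSON, a list of rows, each an object with "offset": the shift along the tool's x, y, z in mm, a list of three; "rot": the turn, a rotation vector about the tool's x, y, z in degrees, a list of three; "claw": the opening, from -1 (shut) to 1 (fully open). A call has 1 to 12 rows; each row shifts and turns the commanded pose from where the row before left it, along the tool's axes as they then stand; what a row does not reach is not made up. A row lasts 1/10 s, in which the tool goes at most 50 mm and 8.59 degrees, less where a joint would pass 70% of its speed; a pose out of reach is approached as far as the arm can. A call is refused whole if a number of a shift passes 50 or a number of a turn 8.59, either way. A call with a gripper value outside its range is refused whole. The fingers move at their own pace and stop on an object; FORCE is the grip in N (left out, the last holds). Time passes only in rows, so rows that do not move let the fingers close. It gives the time, the measured TCP pose, the force and the opening at its end, in the units of the state.
- status.observe(): the state, without advancing time (a new reading comes with each control period).
- imaging.grab_frame(name): name is "scene" or "top" or "wrist"; returns a dict with "color" (420x560x3 uint8, red, green, blue), "range_z" (420x560 float32, m along the optical axis (not along the pixel's ray), 0 where there is no reading), "fx", "fy", "cx", "cy" (pixels), "camera_from_world" (4x4, takes a point from world to camera coordinates). Camera axes: x right, y down, z forward; pixel columns grow to the right and rows downward; lengths in m; the calibration is good to about 2 mm. A picture is of the moment at which its call begins.
- bot.job_done(): hands the job in, once; it reports no verdict.
Trained networks look in the newest picture that a camera, given by its name, has taken for a name from the list of things; names that differ only in an ending like _2 or _b are one class to them, and where a whole thing is asked for, a point or a joint stands for the part that bears it (a point fixed in the world has none). Each returns a list of dicts, best first, with "conf" (0 to 1); they miss things now and then, are a little off and sometimes report something else, mostly with a low value. They report only what shows in the picture. A call takes as long as a camera call.
- imaging.regions_of(thing, camera): "region" (420x560 bool, what is visible of it) and "box" ([centre column, centre row, width, height] in pixels, round what is visible of it).
- imaging.mark_of(thing, camera): "uv" ([column, row] in pixels: a listed point, or the origin of a listed thing).
The state is a dict: "clock": time; "qpos": joint angles; "qd": joint speeds; "joint_efforts": joint torques, N m; "position": TCP position; "tool_rot": TCP orientation; "force": force on the tool from outside, world axes, zero at the start; "moment": the same for the moment, N m; "grip_width": finger opening in m.
Only numpy, scipy, OpenCV 4.12 (cv2) and the standard library are available. Lean on these libraries where they do the work, as an engineer would, in place of code of your own. Each camera call takes 0.05 s, during which the arm holds its last target.

TASK

In the food lab, slide the steel box that rides on the rail along until it is centred under the fixed spout, then push the round lever pad down so that the pan tips both dried walnuts down the spout into the box. Do not touch the walnuts with the gripper; leave them in the box, with the box still centred under the spout, and let go of everything.

Things in the scene. Friction and masses are not known exactly. Their poses are not given: they have to be found in the camera images.
- station: Fixed filling station. Origin on the table, on the rail's midline, straight below the spout mouth's centre; x towards the tipping pan's stand, y along the rail to the end where the box starts. Rail 70 mm wide, 24 high, y -130 to 280. Square steel spout: mouth at z 100, walls to x -35, y +-52, z 190. Steel pan behind it (x 90 to 212, y +-50, rim z 230) hinged parallel to y at x 95, z 190.
- box_floor (a point): Centre of the inner floor (34 mm up) of the open steel box on the rail, 100 x 148 mm (station x, y), rim 82 mm up, passing under the spout. Centred at station y = 0; slides along y to -40, with 2 to 4 N, and stays put. Black square post on its +y end: 16 mm wide, centre 142 mm from this point, free from 41 to 105 mm above the table; pinch it across x. A like box loose on the table is not used.
- lever_pad (a point): Top centre of the black domed pad, 40 mm across, on the pan's lever rod beside the spout (station x 28, y -100, z 236 mm at rest). Pushed straight down with 4 to 8 N it goes 65 mm to a stop, drifting 12 mm to station -x, and the pan tips 49 degrees forward and empties within a second; let go, it springs back.
- walnut_1: Brown walnut, 33 mm across, 32 mm long, 14 g, lying at the back of the pan on the station's +y side; origin at its centre.
- walnut_2: Like walnut on the -y side of the pan; origin at its centre.

How it is judged:
By the outcome, as a careful person would: the job done as asked, in the order asked, and still so for the second after the job is handed in, with the robot touching nothing.
It also fails if it takes over 48 s, if anything falls off the work surface, if the arm or the gripper's body presses on something with over 40 N, if the wrist force passes 120 N, or if a joint passes its speed limit or range.

## Working session

There is one attempt and no reset: what is moved stays moved. The work goes in short steps, Python scripts to look and compute and a shell command to move; the robot and the scene stay as the last step left them, time stands still between calls to the robot, and variables do not carry over. Pictures are saved under pics/ and viewed, and the job is handed in when it is done.

```bash
ls; mkdir -p pics; python3 - <<'E'
from workcell import status, imaging
import cv2,numpy as np
s=status.observe();print(s)
for n in ["scene","top"]:
    f=imaging.grab_frame(n)
    cv2.imwrite(f"pics/{n}0.png",f["color"][:,:,::-1])
    T=np.linalg.inv(f["camera_from_world"]);print(n,T[:3,3].round(3))
    for th in ["station","box_floor","lever_pad","walnut_1"]:
        for m in imaging.mark_of(th,n)[:3]:
            u,v=m["uv"];d=f["range_z"][int(round(min(v,419))),int(round(min(u,559)))]
            p=T@np.array([(u-f["cx"])/f["fx"]*d,(v-f["cy"])/f["fy"]*d,d,1])
            print(n,th,round(m["conf"],2),np.round([u,v],0),p[:3].round(3))
print(status.observe()["clock"])
E
```

```text
pics
{'clock': 0.0, 'qpos': array([-1.39319949,  0.52199652, -0.03634007,  1.59995273,  0.02120122,
        1.02107274, -0.11281372]), 'qd': array([ 6.13139758e-05, -2.09639529e-03,  2.37445273e-04, -1.77452220e-03,
        9.03698890e-05,  2.16626452e-05,  4.82308406e-04]), 'joint_efforts': array([-1.98527996e-03, -9.27097178e+01,  1.97877042e+00, -3.69920325e+01,
        1.77738396e-02,  8.09997349e-03,  1.55578709e-05]), 'position': array([0.15324853, 0.60563126, 0.24975626]), 'tool_rot': array([-3.14055042e+00,  6.68462468e-05,  2.89378279e+00]), 'force': array([-0.45459239, -0.18109425,  0.09792315]), 'moment': array([ 0.02825524, -0.00123574, -0.02071371]), 'grip_width': 0.08562156281784958}
scene [ 0.772 -0.262  0.762]
scene station 0.82 [237. 159.] [ 0.529 -0.05   0.137]
scene box_floor 0.71 [273. 108.] [0.519 0.052 0.14 ]
scene lever_pad 0.86 [195. 136.] [ 0.503 -0.089  0.232]
scene walnut_1 0.98 [347. 154.] [0.667 0.02  0.208]
scene walnut_1 0.67 [329. 176.] [ 0.668 -0.021  0.209]
top [ 0.578 -0.055  1.038]
top station 0.85 [242. 274.] [0.477 0.008 0.014]
top box_floor 0.85 [187. 273.] [0.48  0.112 0.033]
top lever_pad 0.74 [299. 274.] [ 0.502 -0.093  0.234]
top walnut_1 0.81 [251. 170.] [ 0.661 -0.015  0.214]
top walnut_1 0.75 [222. 169.] [0.663 0.03  0.213]
0.5
```

View pics/scene0.png

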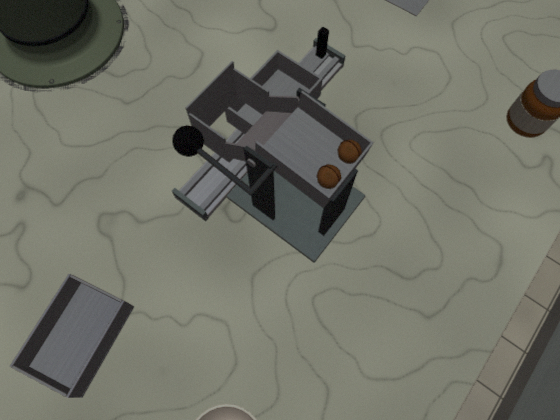

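View pics/top0.png

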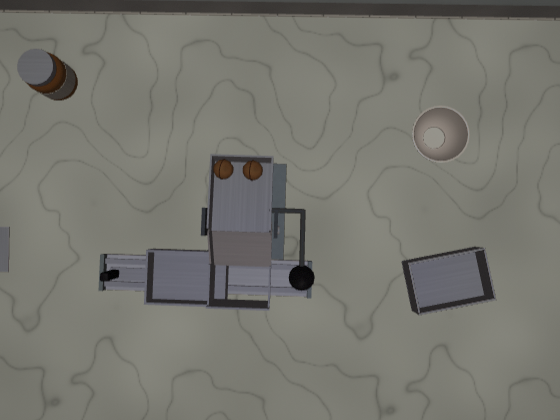

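The top view has the rail horizontal (columns 100–312, row ~275). The post is at (110,275), the box spans columns ~147–212 and beyond under the spout, the pad is at (301,277), and the walnuts are at (223,169) and (252,170). Next I fit the station pose from depth.

```bash
cat > h.py <<'E'
import numpy as np
from workcell import imaging,status
def cloud(n):
    f=imaging.grab_frame(n);d=f["range_z"];v,u=np.indices(d.shape)
    P=np.stack([(u-f["cx"])/f["fx"]*d,(v-f["cy"])/f["fy"]*d,d,np.ones_like(d)],-1)
    return f,(P@np.linalg.inv(f["camera_from_world"]).T)[...,:3],d>0
E
python3 - <<'E'
from h import *
import cv2
for n in ["top","scene"]:
    f,P,ok=cloud(n)
    def sel(x0,x1,y0,y1,z0,z1):
        m=ok&(P[...,0]>x0)&(P[...,0]<x1)&(P[...,1]>y0)&(P[...,1]<y1)&(P[...,2]>z0)&(P[...,2]<z1);return P[m]
    def rep(name,q):
        if len(q)<5: print(n,name,len(q));return
        (c,s,a)=cv2.minAreaRect((q[:,:2]*1000).astype(np.float32))
        print(n,name,len(q),"c",np.round(c,1),"s",np.round(s,1),"a",round(a,2),"zmed",q[:,2].mean().round(4),"zmax",q[:,2].max().round(3),"mean",q[:,:2].mean(0).round(4))
    rep("rail",sel(.4,.56,-.16,.32,.012,.03))
    rep("post",sel(.42,.54,.2,.32,.08,.12))
    rep("boxrim",sel(.4,.56,.0,.22,.076,.09))
    rep("boxfloor",sel(.42,.54,.06,.22,.028,.042))
    rep("spoutrim",sel(.4,.5,-.08,.09,.183,.198))
    rep("pad",sel(.45,.55,-.14,-.07,.215,.25))
    rep("panrim",sel(.5,.75,-.08,.09,.222,.24))
    for th in ["box_floor","station"]:
        m=imaging.regions_of(th,n)
        print(th,[(round(x["conf"],2),np.round(x["box"],0)) for x in m[:3]])
E
```

```text
top rail 2788 c [492.5  79.6] s [121.2 412.4] a 1.58 zmed 0.0184 zmax 0.03 mean [0.4721 0.0542]
top post 116 c [476.2 248.9] s [15.7 16. ] a 1.13 zmed 0.1003 zmax 0.109 mean [0.4767 0.2472]
top boxrim 540 c [474.  108.3] s [148.8 100.3] a 89.34 zmed 0.0815 zmax 0.086 mean [0.4714 0.1267]
top boxfloor 2772 c [476.2 146. ] s [147.2  96.7] a 89.36 zmed 0.0343 zmax 0.042 mean [0.4726 0.13  ]
top spoutrim 163 c [439.4   4.4] s [101.2   4.2] a 89.24 zmed 0.1891 zmax 0.195 mean [0.4396 0.004 ]
top pad 640 c [512.9 -97.2] s [73.3 38.6] a 0.27 zmed 0.2306 zmax 0.242 mean [ 0.5021 -0.0968]
top panrim 215 c [578.1  -5.5] s [181.4 116.4] a 11.09 zmed 0.226 zmax 0.233 mean [0.6055 0.0048]
box_floor [(0.84, array([162., 278., 127.,  61.]))]
station []
scene rail 2534 c [492.3  77.5] s [124.8 411.3] a 2.01 zmed 0.0184 zmax 0.03 mean [0.478  0.0047]
scene post 157 c [478.5 248.6] s [18.  16.4] a 88.0 zmed 0.0958 zmax 0.106 mean [0.4799 0.246 ]
scene boxrim 477 c [474.9 107.9] s [151.  100.8] a 88.35 zmed 0.0802 zmax 0.085 mean [0.4668 0.1334]
scene boxfloor 1177 c [459.7 138.6] s [166.7  89.1] a 61.14 zmed 0.0343 zmax 0.042 mean [0.4578 0.1418]
scene spoutrim 271 c [441.1   3.4] s [103.4   5.3] a 89.27 zmed 0.1876 zmax 0.192 mean [0.4413 0.0019]
scene pad 923 c [ 511.6 -102.9] s [40.  68.5] a 70.15 zmed 0.2292 zmax 0.239 mean [ 0.5048 -0.0991]
scene panrim 375 c [578.2  -5.7] s [180.5 114.7] a 10.89 zmed 0.2253 zmax 0.231 mean [6.011e-01 1.000e-04]
box_floor [(0.91, array([278.,  79., 111., 105.]))]
station [(0.8, array([272., 144., 198., 231.]))]
```

```bash
python3 -m handwheel '[{"offset":[0,0,0],"rot":[0,0,8.5],"claw":1},{"offset":[0,0,0],"rot":[0,0,8.5],"claw":1},{"offset":[0,0,0],"rot":[0,0,8.5],"claw":1},{"offset":[0,0,0],"rot":[0,0,8.5],"claw":1},{"offset":[0,0,0],"rot":[0,0,8.5],"claw":1},{"offset":[0,0,0],"rot":[0,0,8.5],"claw":1},{"offset":[0,0,0],"rot":[0,0,8.5],"claw":1},{"offset":[0,0,0],"rot":[0,0,8.5],"claw":1},{"offset":[0,0,0],"rot":[0,0,8.5],"claw":1}]' 30
cat >> h.py <<'E'
from scipy.spatial.transform import Rotation as R
def togo(x,y,z):
    s=status.observe();r=R.from_euler("xyz",s["tool_rot"])
    print("clock",s["clock"],"pos",s["position"].round(4),"yaw",s["tool_rot"].round(4),"F",s["force"].round(1),"q",s["qpos"].round(2),"w",round(s["grip_width"],4))
    print("offset mm in tool",(r.inv().apply(np.array([x,y,z])-s["position"])*1000).round(1))
E
python3 -c "
from h import *
togo(.477,.249,.16)"
```

```text
clock: 1.7
position: [0.1533, 0.6059, 0.2503]
tool_rot: [-3.142, -0.0, 1.553]
force: [-0.5, -0.3, 1.2]
grip_width: 0.0852
clock 1.7 pos [0.1533 0.6059 0.2503] yaw [-3.1416e+00 -1.0000e-04  1.5526e+00] F [-0.5 -0.3  1.2] q [-1.61  0.54  0.29  1.61 -0.18  1.02 -1.28] w 0.0852
offset mm in tool [-351.   330.2   90.3]
```

```bash
python3 -m handwheel '[{"offset":[-35,33,9],"rot":[0,0,0],"claw":1},{"offset":[-35,33,9],"rot":[0,0,0],"claw":1},{"offset":[-35,33,9],"rot":[0,0,0],"claw":1},{"offset":[-35,33,9],"rot":[0,0,0],"claw":1},{"offset":[-35,33,9],"rot":[0,0,0],"claw":1},{"offset":[-35,33,9],"rot":[0,0,0],"claw":1},{"offset":[-35,33,9],"rot":[0,0,0],"claw":1},{"offset":[-35,33,9],"rot":[0,0,0],"claw":1},{"offset":[-35,33,9],"rot":[0,0,0],"claw":1},{"offset":[-35,33,9],"rot":[0,0,0],"claw":1},{"offset":[0,0,0],"rot":[0,0,0],"claw":1}]'
python3 -c "
from h import *
togo(.477,.249,.083)
f=imaging.grab_frame('wrist');import cv2;cv2.imwrite('pics/w1.png',f['color'][:,:,::-1])"
```

```text
clock: 2.8
position: [0.4827, 0.2457, 0.1597]
tool_rot: [3.14, 0.002, 1.55]
force: [-0.4, 0.6, 0.8]
grip_width: 0.0854
clock 2.8 pos [0.4827 0.2457 0.1597] yaw [3.1404e+00 2.5000e-03 1.5503e+00] F [-0.4  0.6  0.8] q [-0.8   0.53  0.3   1.92 -0.22  0.73 -0.39] w 0.0854
offset mm in tool [ 3.3 -5.9 76.7]
```

View pics/w1.png

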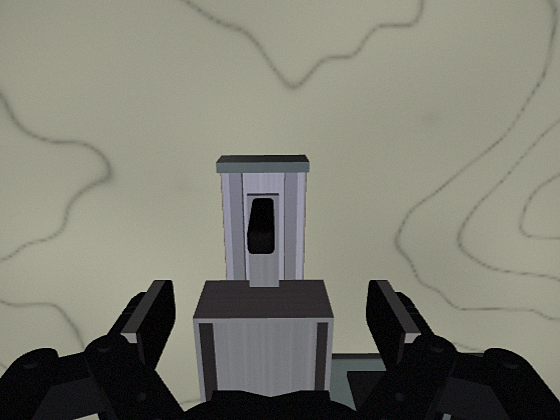

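The wrist view shows the post at (260,225) between the finger planes and the box wall below it. I'll check the post position from wrist depth.

```bash
python3 -c "
from h import *
f,P,ok=cloud('wrist')
for v in (200,210,225,245,260,310,350): print(v,P[v,260].round(4),ok[v,260])
m=ok&(P[...,2]>.085)&(abs(P[...,1]-.249)<.02)&(abs(P[...,0]-.477)<.03)
q=P[m];print(len(q),q.min(0),q.max(0))
print(np.linalg.inv(f['camera_from_world']).round(3))
togo(.477,.249,.083)
"
```

```text
200 [0.4732 0.259  0.0421] True
210 [0.4737 0.2575 0.061 ] True
225 [0.4744 0.2574 0.0895] True
245 [0.4747 0.251  0.105 ] True
260 [0.4718 0.2087 0.0414] True
310 [0.4717 0.181  0.0685] True
350 [0.4689 0.114  0.0343] True
7814 [0.44700376 0.24192888 0.08507941] [0.50699373 0.26776776 0.22953749]
[[ 1.    -0.018 -0.004  0.482]
 [-0.018 -0.944 -0.329  0.333]
 [ 0.002  0.329 -0.944  0.284]
 [ 0.     0.     0.     1.   ]]
clock 2.9 pos [0.4796 0.2508 0.1601] yaw [-3.1414e+00  3.0000e-04  1.5559e+00] F [-0.7  1.  -0.6] q [-0.81  0.53  0.3   1.92 -0.22  0.73 -0.4 ] w 0.0858
offset mm in tool [-1.8 -2.6 77.1]
```

```bash
python3 -m handwheel '[{"offset":[-1,-2,26],"rot":[0,0,0],"claw":1},{"offset":[-1,-1,26],"rot":[0,0,0],"claw":1},{"offset":[0,0,25],"rot":[0,0,0],"claw":1},{"offset":[0,0,0],"rot":[0,0,0],"claw":1},{"offset":[0,0,0],"rot":[0,0,0],"claw":-0.6},{"offset":[0,0,0],"rot":[0,0,0],"claw":-1},{"offset":[0,0,0],"rot":[0,0,0],"claw":-1},{"offset":[0,0,0],"rot":[0,0,0],"claw":-1},{"offset":[0,0,0],"rot":[0,0,0],"claw":-1},{"offset":[0,0,0],"rot":[0,0,0],"claw":-1}]' 30
python3 -c "
from h import *
togo(.475,.145,.083)"
```

```text
clock: 3.9
position: [0.4771, 0.2502, 0.0841]
tool_rot: [3.139, -0.001, 1.558]
force: [5.3, -0.6, 4.7]
grip_width: 0.0157
clock 3.9 pos [0.4771 0.2502 0.0841] yaw [ 3.1392e+00 -1.1000e-03  1.5582e+00] F [ 5.3 -0.6  4.7] q [-0.77  0.65  0.24  1.96 -0.27  0.56 -0.35] w 0.0157
offset mm in tool [-105.2   -0.8    0.9]
```

```bash
python3 -m handwheel '[{"offset":[-5,0,0],"rot":[0,0,0],"claw":-1},{"offset":[-12,0,0],"rot":[0,0,0],"claw":-1},{"offset":[-15,0,0],"rot":[0,0,0],"claw":-1},{"offset":[-16,0,0],"rot":[0,0,0],"claw":-1},{"offset":[-16,0,0],"rot":[0,0,0],"claw":-1},{"offset":[-15,0,0],"rot":[0,0,0],"claw":-1},{"offset":[-12,0,0],"rot":[0,0,0],"claw":-1},{"offset":[-8,0,0],"rot":[0,0,0],"claw":-1},{"offset":[-3,0,0],"rot":[0,0,0],"claw":-1},{"offset":[0,0,0],"rot":[0,0,0],"claw":-1},{"offset":[0,0,0],"rot":[0,0,0],"claw":-1}]'
cat > m.py <<'E'
from h import *
import cv2,sys
togo(.475,.145,.083)
for n in ["top","scene"]:
    f,P,ok=cloud(n)
    cv2.imwrite(f"pics/{n}{sys.argv[1]}.png",f["color"][:,:,::-1])
    def rep(name,x0,x1,y0,y1,z0,z1):
        q=P[ok&(P[...,0]>x0)&(P[...,0]<x1)&(P[...,1]>y0)&(P[...,1]<y1)&(P[...,2]>z0)&(P[...,2]<z1)]
        if len(q)<5: print(n,name,len(q));return
        (c,s,a)=cv2.minAreaRect((q[:,:2]*1000).astype(np.float32))
        print(n,name,len(q),"c",np.round(c,1),"s",np.round(s,1),"a",round(a,2))
    rep("boxrim",.4,.56,-.09,.10,.074,.09)
    rep("boxrim+yend",.4,.56,.065,.10,.074,.09)
    rep("boxrim-yend",.4,.56,-.09,-.058,.074,.09)
    rep("spoutrim",.4,.5,-.08,.09,.183,.198)
    rep("rail",.4,.51,-.16,.32,.016,.028)
    print([(x["conf"],x["uv"]) for x in imaging.mark_of("station",n)],[(x["conf"],x["uv"]) for x in imaging.mark_of("box_floor",n)])
E
python3 m.py 1
```

```text
clock: 5.0
position: [0.4758, 0.1477, 0.084]
tool_rot: [3.14, -0.0, 1.558]
force: [4.5, -2.1, 7.0]
grip_width: 0.0161
clock 5.0 pos [0.4758 0.1477 0.084 ] yaw [ 3.1396e+00 -5.0000e-04  1.5578e+00] F [ 4.5 -2.1  7. ] q [-0.58  0.6   0.22  2.07 -0.26  0.5  -0.19] w 0.0161
offset mm in tool [-2.7 -0.7  1. ]
top boxrim 349 c [472.3   5.7] s [148.1 100.7] a 89.24
top boxrim+yend 170 c [473.6  73.7] s [12.1 98.9] a 89.09
top boxrim-yend 143 c [471.8 -64.2] s [100.    9.3] a 0.01
top spoutrim 167 c [439.4   4.3] s [101.1   3.4] a 89.47
top rail 694 c [473.9  78.5] s [410.3  67.6] a 89.44
[(0.73, [253.9, 168.1]), (0.65, [242.5, 275.3])] [(0.91, [242.2, 278.3])]
scene boxrim 229 c [498.7 -55.2] s [111.1  41.6] a 17.39
scene boxrim+yend 0
scene boxrim-yend 167 c [501.4 -66.2] s [113.6   9.6] a 3.55
scene spoutrim 268 c [440.7   3.4] s [102.9   4.6] a 89.27
scene rail 1007 c [475.6  75.5] s [406.1  69.2] a 89.36
[(0.68, [236.0, 157.3])] [(0.98, [233.4, 144.5])]
```

View pics/top1.png

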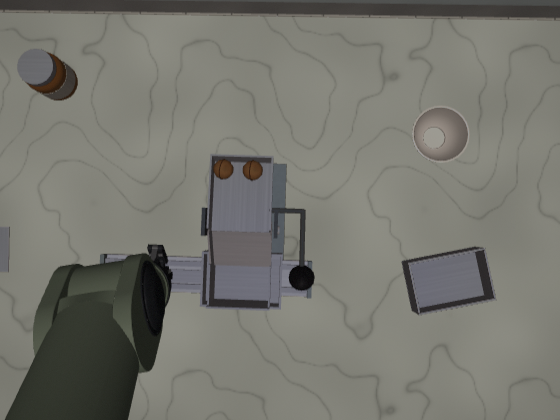

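View pics/scene1.png

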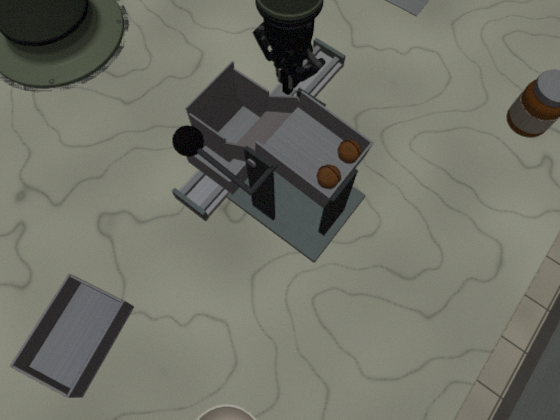

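Against the top camera's spout and rail, the box is centred to about +2 mm. I'll nudge it 2 mm more, release and lift.

```bash
python3 -m handwheel '[{"offset":[-1,0,0],"rot":[0,0,0],"claw":-1},{"offset":[-1,0,0],"rot":[0,0,0],"claw":-1},{"offset":[0,0,0],"rot":[0,0,0],"claw":-1},{"offset":[0,0,0],"rot":[0,0,0],"claw":-1},{"offset":[0,0,0],"rot":[0,0,0],"claw":0},{"offset":[0,0,0],"rot":[0,0,0],"claw":0},{"offset":[0,0,0],"rot":[0,0,0],"claw":0},{"offset":[0,0,0],"rot":[0,0,0],"claw":0}]'
python3 m.py 2
```

```text
clock: 6.1
position: [0.4746, 0.1459, 0.0833]
tool_rot: [-3.141, 0.0, 1.559]
force: [1.0, -0.1, -0.1]
grip_width: 0.0427
clock 6.1 pos [0.4746 0.1459 0.0833] yaw [-3.1413e+00  1.0000e-04  1.5586e+00] F [ 1.  -0.1 -0.1] q [-0.58  0.6   0.22  2.07 -0.26  0.5  -0.19] w 0.0427
offset mm in tool [-0.9  0.4  0.3]
top boxrim 343 c [472.5   4.3] s [148.1 100.3] a 89.17
top boxrim+yend 164 c [473.7  72.9] s [11.2 98.8] a 89.01
top boxrim-yend 142 c [471.9 -64.6] s [99.4 10.2] a 0.01
top spoutrim 167 c [439.4   4.3] s [101.    3.6] a 89.18
top rail 663 c [473.7  79.1] s [394.6  68.3] a 89.23
[(0.74, [243.1, 276.3])] [(0.72, [242.4, 275.8])]
scene boxrim 233 c [491.9 -65. ] s [90.2 39.4] a 29.2
scene boxrim+yend 0
scene boxrim-yend 170 c [483.3 -68.6] s [80.5  7. ] a 1.18
scene spoutrim 262 c [440.6   3.5] s [103.4   5.6] a 89.53
scene rail 972 c [475.4  76.3] s [407.7  70.4] a 89.35
[(0.95, [235.3, 156.9])] [(0.97, [234.4, 146.3])]
```

```bash
python3 -m handwheel '[{"offset":[0,0,-15],"rot":[0,0,0],"claw":0},{"offset":[0,0,-40],"rot":[0,0,0],"claw":0},{"offset":[0,0,-45],"rot":[0,0,0],"claw":0},{"offset":[0,0,-45],"rot":[0,0,0],"claw":-1},{"offset":[0,0,-45],"rot":[0,0,0],"claw":-1},{"offset":[0,0,-27],"rot":[0,0,0],"claw":-1},{"offset":[0,0,0],"rot":[0,0,0],"claw":-1}]'
python3 -c "
from h import *
togo(.502,-.098,.30)"
```

```text
clock: 7.1
position: [0.4759, 0.1463, 0.3038]
tool_rot: [3.137, -0.003, 1.559]
force: [-0.5, -0.1, -0.7]
grip_width: 0.0
clock 7.1 pos [0.4759 0.1463 0.3038] yaw [ 3.1366e+00 -2.9000e-03  1.5586e+00] F [-0.5 -0.1 -0.7] q [-0.7   0.27  0.36  1.88 -0.11  1.01 -0.31] w 0.0
offset mm in tool [-244.    29.     3.3]
```

```bash
python3 -m handwheel '[{"offset":[-20,2,0],"rot":[0,0,0],"claw":-1},{"offset":[-40,5,0],"rot":[0,0,0],"claw":-1},{"offset":[-45,5,0],"rot":[0,0,0],"claw":-1},{"offset":[-45,5,0],"rot":[0,0,0],"claw":-1},{"offset":[-45,5,0],"rot":[0,0,0],"claw":-1},{"offset":[-35,5,0],"rot":[0,0,0],"claw":-1},{"offset":[-14,2,0],"rot":[0,0,0],"claw":-1},{"offset":[0,0,0],"rot":[0,0,0],"claw":-1},{"offset":[0,0,0],"rot":[0,0,0],"claw":-1}]'
python3 m.py 3; python3 -c "
from h import *
togo(.502,-.098,.255)"
```

```text
clock: 8.0
position: [0.5005, -0.0979, 0.2998]
tool_rot: [-3.141, -0.0, 1.558]
force: [-0.6, 0.3, -0.3]
grip_width: -0.0002
clock 8.0 pos [ 0.5005 -0.0979  0.2998] yaw [-3.1407e+00 -2.0000e-04  1.5584e+00] F [-0.6  0.3 -0.3] q [-0.29  0.31  0.47  1.86 -0.16  1.02  0.23] w -0.0002
offset mm in tool [242.5 -28.3 216.9]
top boxrim 169 c [473.1  14.3] s [128.4  98.6] a 89.43
top boxrim+yend 165 c [473.7  73. ] s [11.1 98.6] a 89.44
top boxrim-yend 0
top spoutrim 100 c [439.7  21.7] s [64.7  3.7] a 89.51
top rail 1338 c [474.7 156.2] s [251.   68.6] a 89.66
[(0.69, [244.0, 277.0])] [(0.75, [238.1, 275.4])]
scene boxrim 233 c [492.3 -65. ] s [89.5 38.7] a 29.1
scene boxrim+yend 0
scene boxrim-yend 169 c [483.8 -68.5] s [79.9  6.5] a 0.78
scene spoutrim 155 c [441.1  24.7] s [60.8  5.4] a 89.48
scene rail 1163 c [470.4  75.5] s [406.   77.9] a 89.84
[(0.96, [237.6, 157.5])] [(0.93, [235.2, 147.1])]
clock 8.3 pos [ 0.5008 -0.0977  0.3003] yaw [-3.1416e+00 -1.0000e-04  1.5597e+00] F [-0.1  0.1 -0.6] q [-0.29  0.31  0.47  1.85 -0.16  1.02  0.23] w 0.0
offset mm in tool [-0.3  1.2 45.3]
```

View pics/scene3.png

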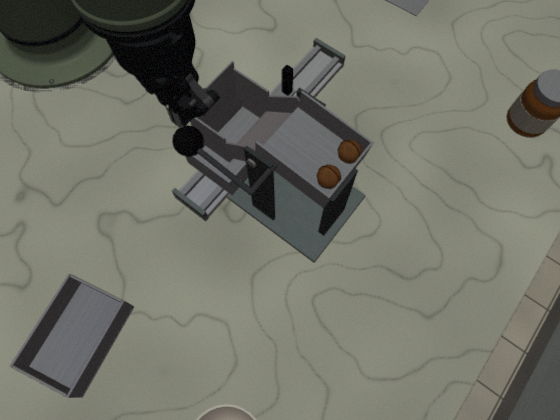

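View pics/top3.png

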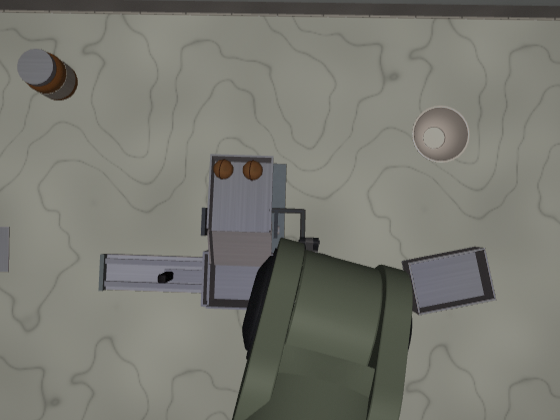

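```bash
python3 -m handwheel '[{"offset":[0,1,20],"rot":[0,0,0],"claw":-1},{"offset":[0,0,18],"rot":[0,0,0],"claw":-1},{"offset":[0,0,6],"rot":[0,0,0],"claw":-1},{"offset":[0,-4,9],"rot":[0,0,0],"claw":-1},{"offset":[0,-3,9],"rot":[0,0,0],"claw":-1},{"offset":[0,-3,10],"rot":[0,0,0],"claw":-1},{"offset":[0,-2,10],"rot":[0,0,0],"claw":-1},{"offset":[0,0,10],"rot":[0,0,0],"claw":-1},{"offset":[0,0,8],"rot":[0,0,0],"claw":-1},{"offset":[0,0,6],"rot":[0,0,0],"claw":-1},{"offset":[0,0,0],"rot":[0,0,0],"claw":-1}]'
python3 m.py 4
```

```text
clock: 9.4
position: [0.4901, -0.0983, 0.1938]
tool_rot: [3.141, 0.0, 1.559]
force: [1.4, 0.3, 4.0]
grip_width: 0.0001
clock 9.4 pos [ 0.4901 -0.0983  0.1938] yaw [3.1414e+00 2.0000e-04 1.5586e+00] F [1.4 0.3 4. ] q [-0.23  0.43  0.41  2.   -0.25  0.76  0.31] w 0.0001
offset mm in tool [243.1 -18.1 110.8]
top boxrim 202 c [473.3   9.7] s [137.6  98.4] a 89.48
top boxrim+yend 170 c [473.9  73.1] s [11.2 98.4] a 89.2
top boxrim-yend 3
top spoutrim 110 c [439.3  19.6] s [70.2  3.8] a 89.15
top rail 1323 c [474.6 136.8] s [295.6  68.6] a 89.46
[(0.66, [244.4, 275.5])] [(0.77, [242.6, 274.9])]
scene boxrim 93 c [523.2 -64.4] s [54.6 50.4] a 52.15
scene boxrim+yend 0
scene boxrim-yend 79 c [523.2 -65.6] s [72.9 12.1] a 16.91
scene spoutrim 180 c [441.4  19.9] s [70.   4.8] a 89.12
scene rail 1110 c [475.4  74.7] s [404.7  68.1] a 89.53
[(0.66, [237.6, 157.7])] [(0.62, [234.5, 146.5])]
```

View pics/scene4.png

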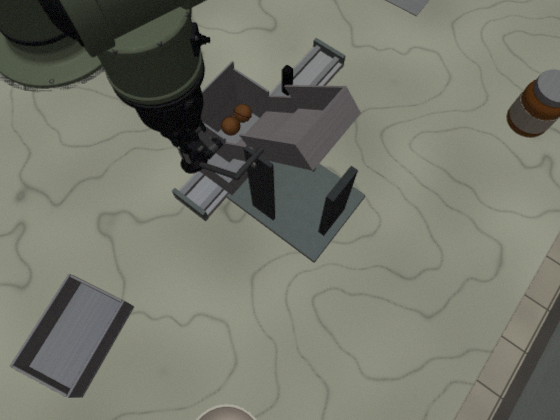

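The pan is tipped and both walnuts have left it, at (231,126) and (243,112) in the spout. I'll press to the stop and hold.

```bash
python3 -m handwheel '[{"offset":[0,0,2],"rot":[0,0,0],"claw":-1},{"offset":[0,0,1],"rot":[0,0,0],"claw":-1},{"offset":[0,0,0],"rot":[0,0,0],"claw":-1},{"offset":[0,0,0],"rot":[0,0,0],"claw":-1},{"offset":[0,0,0],"rot":[0,0,0],"claw":-1},{"offset":[0,0,0],"rot":[0,0,0],"claw":-1},{"offset":[0,0,0],"rot":[0,0,0],"claw":-1},{"offset":[0,0,0],"rot":[0,0,0],"claw":-1},{"offset":[0,0,0],"rot":[0,0,0],"claw":-1}]'
python3 - <<'E'
from h import *
import cv2
for n in ["top","scene"]:
    f,P,ok=cloud(n)
    cv2.imwrite(f"pics/{n}5.png",f["color"][:,:,::-1])
    for m in imaging.mark_of("walnut_1",n):
        u,v=[int(round(t)) for t in m["uv"]];print(n,round(m["conf"],2),u,v,P[v,u].round(3))
E
```

```text
clock: 10.6
position: [0.49, -0.0983, 0.1915]
tool_rot: [3.141, 0.0, 1.559]
force: [2.5, 0.4, 5.9]
grip_width: -0.0004
top 0.5 233 295 [0.443 0.021 0.064]
top 0.43 215 292 [0.448 0.054 0.066]
scene 0.73 241 115 [0.452 0.047 0.061]
scene 0.51 230 125 [0.451 0.019 0.064]
```

View pics/scene5.png

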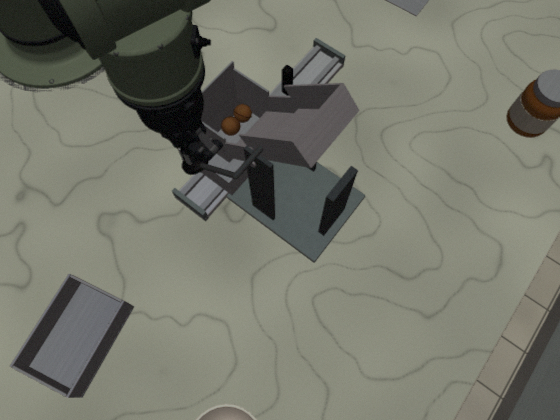

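Both walnuts rest on the box floor with their tops at z ≈ 0.064. Next I ease the lever up and retreat.

```bash
python3 -m handwheel '[{"offset":[0,0,-8],"rot":[0,0,0],"claw":-1},{"offset":[0,0,-9],"rot":[0,0,0],"claw":-1},{"offset":[0,0,-9],"rot":[0,0,0],"claw":-1},{"offset":[0,2,-9],"rot":[0,0,0],"claw":-1},{"offset":[0,3,-9],"rot":[0,0,0],"claw":-1},{"offset":[0,3,-9],"rot":[0,0,0],"claw":-1},{"offset":[0,4,-10],"rot":[0,0,0],"claw":-1},{"offset":[0,0,-20],"rot":[0,0,0],"claw":-1},{"offset":[0,0,-35],"rot":[0,0,0],"claw":-1},{"offset":[0,0,-30],"rot":[0,0,0],"claw":-1},{"offset":[-25,-10,0],"rot":[0,0,0],"claw":-1},{"offset":[-40,-10,0],"rot":[0,0,0],"claw":-1}]'
python3 -m handwheel '[{"offset":[-45,-10,0],"rot":[0,0,0],"claw":-1},{"offset":[-45,-10,0],"rot":[0,0,0],"claw":-1},{"offset":[-45,-10,0],"rot":[0,0,0],"claw":-1},{"offset":[-20,0,0],"rot":[0,0,0],"claw":-1},{"offset":[0,0,0],"rot":[0,0,0],"claw":-1},{"offset":[0,0,0],"rot":[0,0,0],"claw":-1},{"offset":[0,0,0],"rot":[0,0,0],"claw":-1}]'
python3 m.py 6; python3 - <<'E'
from h import *
import cv2
for n in ["top","scene"]:
    f,P,ok=cloud(n)
    for m in imaging.mark_of("walnut_1",n):
        u,v=[int(round(t)) for t in m["uv"]];print(n,round(m["conf"],2),u,v,P[v,u].round(3))
E
```

```text
clock: 12.0
position: [0.4817, -0.1621, 0.3404]
tool_rot: [3.14, -0.001, 1.563]
force: [0.6, -0.6, -0.0]
grip_width: -0.0003
clock: 12.7
position: [0.4495, -0.3168, 0.3394]
tool_rot: [-3.142, -0.0, 1.56]
force: [0.6, -0.7, -0.2]
grip_width: -0.0001
clock 12.7 pos [ 0.4495 -0.3168  0.3394] yaw [-3.1415e+00 -4.0000e-04  1.5599e+00] F [ 0.6 -0.7 -0.2] q [ 0.09  0.36  0.57  1.71 -0.21  1.14  0.7 ] w -0.0001
offset mm in tool [462.   20.5 256.5]
top boxrim 341 c [472.9   4.4] s [148.3 100.3] a 89.0
top boxrim+yend 168 c [473.5  73. ] s [11.1 99.1] a 89.26
top boxrim-yend 137 c [471.8 -64.6] s [100.1  10.2] a 0.01
top spoutrim 165 c [439.2   4.3] s [101.2   3.8] a 88.93
top rail 1536 c [472.9  80.5] s [407.8  70.3] a 89.39
[(0.7, [245.9, 275.7])] [(0.97, [242.0, 276.6])]
scene boxrim 240 c [477.3 -24.6] s [94.8 93.2] a 0.01
scene boxrim+yend 0
scene boxrim-yend 173 c [483.4 -68.4] s [81.4  5.8] a 0.16
scene spoutrim 279 c [440.9   3.7] s [103.1   5. ] a 89.17
scene rail 1158 c [475.5  74.8] s [404.5  71.4] a 89.03
[(0.57, [237.5, 155.0])] [(0.67, [236.2, 147.4])]
top 0.49 233 294 [0.445 0.021 0.066]
top 0.48 211 293 [ 0.578 -0.055  1.038]
scene 0.85 240 116 [0.45  0.046 0.058]
scene 0.81 229 125 [0.45  0.018 0.064]
```

View pics/top6.png

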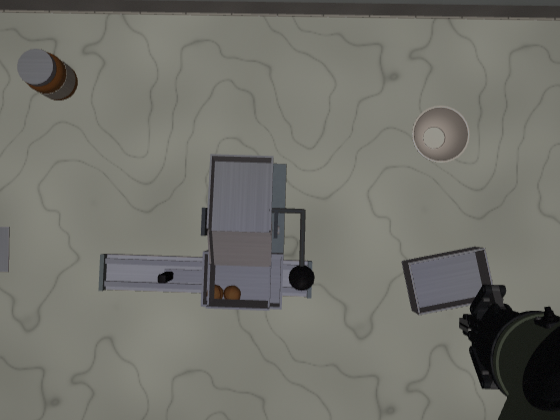

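View pics/scene6.png

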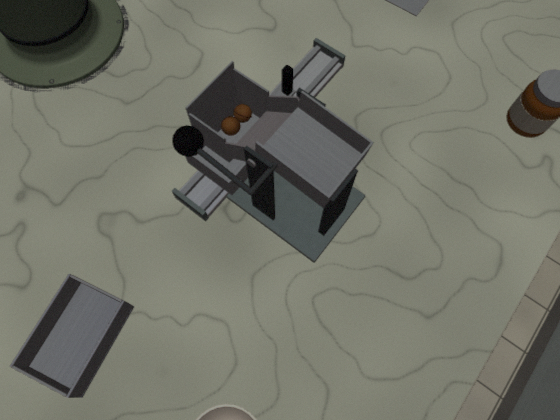

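Both walnuts are in the box, at (217,292) and (232,293) in the top view. The pan is empty and back at rest, the box is centred and the gripper is clear.

```bash
python3 -c "
from workcell import bot
print(bot.job_done())"
```

```text
the job is handed in; nothing more can be done
None
```

I slid the box about 104 mm by its post until it was centred under the spout, then let go. I then pushed the lever pad down about 64 mm with closed fingers and held it for roughly a second. Both walnuts went down the spout into the box. I let the lever up gently, backed the arm away and handed the job in at about 13 s.

Last checks:
- **Walnuts:** both are in the box and the pan is empty. I confirmed this in the scene and top pictures. Their tops read z 0.058–0.066, which fits walnuts lying on the box floor.
- **Box position:** in the top camera the box rim's centre is at y 4.4 mm and the spout's at 4.3 mm. A second estimate from the rail differed by about 1–2 mm.
- **Lever and arm:** the lever is back up at rest and the gripper touches nothing. Forces read after each move stayed below about 10 N.

Two readings disagreed. The scene camera could not see the box's +y rim because the spout hides it, so it gave no usable centring check. One of the two final top-view walnut marks had no depth reading. The scene camera's reading covered that walnut.

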